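Bin the finished sample tube in the bench pedal bin

TASK

Put the green-capped tube from the red rack into the pedal bin. Work the bin by its pedal only and keep off the lid: press the pedal down to its stop, hitch it sideways under its notch so that the lid stands open by itself, drop the tube in, then unhitch the pedal and ease it all the way back up so that the lid comes down gently and shuts. Do not stamp on the pedal, do not let the lid drop, and leave everything else where it stands.

Things in the scene. Friction and masses are not known exactly. Their poses are not given: they have to be found in the camera images.
- bin: white steel bench pedal bin, fixed to the bench, outside 160 deep (its x) by 200 wide (its y) by 185 mm high to the rim, walls 4 mm. Origin: centre of its underside; +x to its back (lid hinge, 84 mm behind, 190 mm up), -x to its front, where the pedal sticks out; +y is left, -y right for someone facing the pedal. Inside floor 62 mm above the bench.
- bin_mouth (a point): point in the open mouth of the bin, at rim height (185 mm), 35 mm in front of the middle; the tube can be dropped in here
- lid (a joint): opening angle of the lid (rad): about 0 shut, 1.2 to 2.2 while the pedal is hitched, 1.55 to 2.45 with the pedal on its stop. The lid follows the pedal through a rod (10 rad of lid per rad of pedal) and slams if the pedal is let go; it must not shut faster than 2.5 rad/s.
- lid_edge (a point): middle of the free edge of the yellow lid, a panel 172 by 208 by 12 mm; this point is 171 mm from the hinge line. Not to be touched. Standing open the lid may still lean up to 50 mm over the back of the mouth, its edge up to 170 mm above the rim.
- pedal: steel pedal arm (8 mm rod) with its tread. Origin: its pivot in the bin's plinth, 65 mm behind the bin's origin and 30 mm up, where it both dips and swings sideways. Spring and lid push it up with 4 to 12 N, measured at the tread, over the whole stroke. Not to be pushed with more than 20 N, all directions together.
- pedal_tread (a point): centre of the top of the tread, a black ribbed plate 42 mm (bin x) by 56 mm (bin y) between two side lips 8 mm high; 230 mm in front of the pivot and 52 mm above it with the pedal up, so 85 mm clear of the bin's front wall and 82 mm above the bench, level; it dips with the arm (0.16 to 0.24 rad). It can be pressed with closed fingertips standing between the lips.
- gate_mid (a point): fixed point on the bin's front where the arm passes a steel gate plate with an L-shaped slot. Slot's lower edge = stop, met after 37 to 57 mm of stroke at the tread; the plate is adjustable, so this differs from bin to bin, cannot be measured and must be felt: the force jumps. The slot's foot leads right (bin -y) to the notch, whose roof has a lip 2.5 mm deep.
- lever (a joint): dip of the pedal (rad): 0 up, 0.155 to 0.245 on the stop. On the stop, or at most 2 mm above it at the tread, the arm passes under the lip: slide it right against a 1 to 2 N centring spring, 19 to 25 mm at the tread, to the slot's end; let up there, still held to the right, it rises some 7 mm and hooks behind the lip. To unhitch: press to the stop, slide left, let rise.
- tube_green: the finished tube: plastic, 13 mm in diameter, 92 mm long, with a green cap 16 mm in diameter on its top 22 mm; 20 g. Origin: centre of its underside; z up along it. It stands loose in a hole 47 mm deep, its foot 15 mm above the bench.
- tube_green_cap (a point): middle of the green cap, 81 mm above the tube's foot: the place to grip
- rack: red and white tube rack, fixed, 72 (x) by 200 (y) by 62 mm high, origin at the centre of its underside; three tubes stand in its holes, at least 70 mm apart, in any order
- tube_white: bystander tube of the same shape with a white cap, in the rack
- tube_blue: bystander tube of the same shape with a blue cap, in the rack
- reagent: bystander: reagent bottle, 56 mm in diameter, 130 mm tall, blue cap
- beaker: bystander: empty beaker, 76 mm in diameter, 95 mm tall
- marker: bystander: felt marker, 140 mm long, lying on the bench
- sample_pot: bystander: small pot with a red cap, 48 mm in diameter, 55 mm tall
- tip_box: bystander: blue box of pipette tips, 85 by 120 by 54 mm

How it is judged:
By the outcome, as a careful person would: the job done as asked, in the order asked, and still so for the second after the job is handed in, with the robot touching nothing.
It also fails if it takes over 72 s, if anything falls off the work surface, if the arm or the gripper's body presses on something with over 40 N, if the wrist force passes 120 N, or if a joint passes its speed limit or range.

ROBOT

A 7-joint arm with a two-finger parallel gripper is mounted at the origin on the work surface. World frame = base frame: x ahead of the robot, y to its left, z up, the work surface at z = 0. Lengths are in m, angles in rad, forces in N, time in s.
With the tool pointing down it reaches from about 0.425 to 0.875 m from the base axis. Payload 9.9 kg.
Tool frame: the origin (TCP) lies on the centre line of the jaws, within the pads' length; the fingertips stand 19 mm ahead of it and the grasp point (between the pads) is the TCP; y points along the fingers, z is the direction in which the jaws open and shut, and the axes are right-handed (so a half turn about y gives the same grasp; the last joint's range is limited). The gripper opens to 85 mm and grips with 20 to 120 N. Pads are 22 mm wide; open, the fingers measure 114 mm over their backs; the gripper's body (76 mm by 85 mm) begins 54 mm behind the grasp point. The pads swing forward as they close: fully open they stand 13 mm farther back than shut.
Start: joints at [1.249, 0.576, 0.025, 1.437, -0.015, 1.129, -0.057], TCP at [0.159, -0.656, 0.25] pointing down, gripper open.
Joint ranges: [-2.76, 2.76], [-0.34, 2.15], [-1.52, 1.57], [0.19, 2.46], [-1.09, 4.23], [0.17, 1.99], [-2.82, 2.82]. Speed limits (rad/s): [2.22, 2.22, 3.01, 3.01, 3.14, 3.14, 3.14].

INTERFACE

Orientations are given as [roll, pitch, yaw] about the fixed x, y, z axes, in that order (R = Rz(yaw) Ry(pitch) Rx(roll)).
In Python, from workcell import r gives the robot as it stands.
- The arm moves only by the tool move_arm, never from a script. Its arguments are lists of equal length, an entry for each row: "translation": the shift along the tool's x, y, z in m, a list of three; "rot": the turn, a rotation vector about the tool's x, y, z in rad, a list of three; "gripper": the finger opening in m, from 0 to 0.0854. A call has 1 to 10 rows; each row is the pose to reach, as a shift and turn from the pose commanded when the call began, along the tool's axes at that moment; what a row does not reach only later rows make up. A row lasts 1/12 s, in which the tool goes at most 41.7 mm and 7.16 degrees, less where a joint would pass 70% of its speed; a pose out of reach is approached as far as the arm can. A call with a gripper value outside its range is refused whole. The fingers move at their own pace and stop on an object; "squeeze" is the grip in N (left out, the last holds). Time passes only in rows, so rows that repeat a pose let the fingers close. It gives the time, the measured TCP pose, the force and the opening at its end, in the units of the state.
- r.sense(): the state, without advancing time (a new reading comes with each control period).
- r.read_camera(name): name is "side" or "top"; returns a dict with "img" (480x640x3 uint8, red, green, blue), "fx", "fy", "cx", "cy" (pixels), "xyz" and "attitude" of the camera in the world. Camera axes: x right, y down, z forward; pixel columns grow to the right and rows downward; lengths in m; the calibration is good to about 2 mm. A picture is of the moment at which its call begins. There is no depth.
- r.sign_off(): hands the job in, once; it reports no verdict.
Trained networks look in the newest picture that a camera, given by its name, has taken for a name from the list of things; names that differ only in an ending like _2 or _b are one class to them, and where a whole thing is asked for, a point or a joint stands for the part that bears it (a point fixed in the world has none). Each returns a list of dicts, best first, with "p" (0 to 1); they miss things now and then, are a little off and sometimes report something else, mostly with a low value. They report only what shows in the picture. A call takes as long as a camera call.
- r.search_frame(camera, name): "uv" ([column, row] in pixels, amid what is visible of it).
The state is a dict: "clock": time; "joint_pos": joint angles; "joint_velocities": joint speeds; "joint_efforts": joint torques, N m; "tcp_pos": TCP position; "ee_rot": TCP orientation; "wrist_force": force on the tool from outside, world axes, zero at the start; "wrist_torque": the same for the moment, N m; "finger_gap": opening from 0.0 (shut) to 1.0 (fully open).
Only numpy, scipy, OpenCV 4.12 (cv2) and the standard library are available. Lean on these libraries where they do the work, as an engineer would, in place of code of your own. Each camera call takes 0.05 s, during which the arm holds its last target. There are 200 camera calls.

## Working session

There is one attempt and no reset: what is moved stays moved. The work goes in short steps, Python scripts to look and compute and a tool call to move; the robot and the scene stay as the last step left them, time stands still between calls to the robot, and variables do not carry over. Pictures are saved under pics/ and viewed, about 8 in all and at most 12, crops included, and the job is handed in when it is done.

Besides the shell and the picture viewer there is one more tool, called after "Request:" by a JSON object that holds its "op" and its "data". move_arm: Moves the arm, as the interface text tells. Its arguments: {"type":"object","properties":{"translation":{"type":"array"},"rot":{"type":"array"},"gripper":{"type":"array"},"squeeze":{"type":"number"}},"required":["translation","rot","gripper"]}

```bash
mkdir -p pics; ls
cat > h.py <<'E'
import numpy as np, cv2
from scipy.spatial.transform import Rotation as R
from workcell import r
def cam(n):
    c=r.read_camera(n); return c
def Rc(c):
    a=np.array(c["attitude"],float)
    return a if a.shape==(3,3) else (R.from_euler('xyz',a).as_matrix() if a.size==3 else R.from_quat(a).as_matrix())
def ray(c,uv):
    d=Rc(c)@np.array([(uv[0]-c["cx"])/c["fx"],(uv[1]-c["cy"])/c["fy"],1.]); return np.array(c["xyz"],float),d
def atz(c,uv,z):
    o,d=ray(c,uv); return o+d*(z-o[2])/d[2]
def proj(c,p):
    q=Rc(c).T@(np.array(p)-np.array(c["xyz"])); return [c["fx"]*q[0]/q[2]+c["cx"],c["fy"]*q[1]/q[2]+c["cy"]]
def tri(c1,u1,c2,u2):
    o1,d1=ray(c1,u1);o2,d2=ray(c2,u2);d1/=np.linalg.norm(d1);d2/=np.linalg.norm(d2)
    s=np.linalg.lstsq(np.c_[d1,-d2],o2-o1,rcond=None)[0]
    a=o1+s[0]*d1;b=o2+s[1]*d2;return (a+b)/2,np.linalg.norm(a-b)
E
python3 - <<'E'
from h import *
np.set_printoptions(precision=4,suppress=True)
print(r.sense())
C={}
for n in("top","side"):
    c=C[n]=cam(n);cv2.imwrite(f"pics/{n}0.png",c["img"][:,:,::-1]);print(n,{k:c[k] for k in c if k!="img"})
    print(proj(c,[0.159,-0.656,0.25]))
for k in["bin","pedal_tread","pedal","lid_edge","gate_mid","bin_mouth","tube_green","tube_green_cap","rack","tube_white","tube_blue","reagent","beaker","marker","sample_pot","tip_box"]:
    o={}
    for n in C:
        l=r.search_frame(n,k); o[n]=[(np.round(d["uv"],1).tolist(),round(d["p"],2)) for d in l[:2]]
    t=''
    if o["top"] and o["side"]: t=tri(C["top"],o["top"][0][0],C["side"],o["side"][0][0])
    print(k,o,t)
E
```

```text
pics
{'clock': 0.0, 'joint_pos': array([ 1.2491,  0.5765,  0.0248,  1.4379, -0.015 ,  1.129 , -0.0565]), 'joint_velocities': array([ 0.0004,  0.    ,  0.0012, -0.    ,  0.0005,  0.0011, -0.0005]), 'joint_efforts': array([  0.0003, -76.5756,   2.2504, -28.5966,   0.0153,   0.0127,
        -0.    ]), 'tcp_pos': array([ 0.159 , -0.6556,  0.2495]), 'ee_rot': array([-1.5725, -0.0001, -2.9037]), 'wrist_force': array([-0.0876,  0.5967, -0.0912]), 'wrist_torque': array([-0.0205,  0.0255, -0.0036]), 'finger_gap': 0.9982520407393214}
top {'fx': 467.95312159957297, 'fy': 467.95312159957297, 'cx': 318.7926463812096, 'cy': 242.0458596136763, 'xyz': array([ 0.4793, -0.0395,  1.2752]), 'attitude': array([-3.0646,  0.0075, -1.5912])}
[np.float64(615.717466974387), np.float64(423.45393046833544)]
side {'fx': 469.397922058552, 'fy': 469.397922058552, 'cx': 323.4973355534134, 'cy': 237.1979358753681, 'xyz': array([ 0.4301, -0.7905,  0.7946]), 'attitude': array([-2.2535,  0.0042, -0.1907])}
[np.float64(-10.35619300564673), np.float64(666.9969899018841)]
bin {'top': [([226.0, 236.0], 0.68)], 'side': [([3
[... 1787 characters left out ...]
.0411]), np.float64(0.00871621608676099))
beaker {'top': [([399.8, 175.6], 0.68)], 'side': [([428.2, 333.4], 0.79), ([402.9, 280.2], 0.49)]} (array([ 0.741 , -0.2469,  0.07  ]), np.float64(0.001628142482497917))
marker {'top': [([473.0, 312.4], 0.63)], 'side': [([280.2, 474.3], 0.57)]} (array([ 0.4026, -0.4369,  0.0263]), np.float64(0.043119885341225836))
sample_pot {'top': [([171.7, 313.9], 0.77)], 'side': [([235.9, 197.6], 0.74), ([314.8, 201.9], 0.74)]} (array([0.3924, 0.3607, 0.0298]), np.float64(0.0015470848197166643))
tip_box {'top': [([322.6, 176.0], 0.81)], 'side': [([403.5, 277.1], 0.65), ([321.1, 338.2], 0.29)]} (array([ 0.7576, -0.0467,  0.0288]), np.float64(0.006583136450873632))
```

View pics/top0.png

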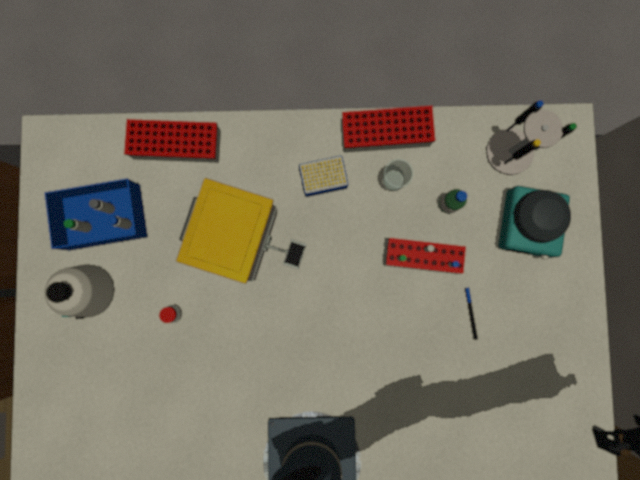

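View pics/side0.png

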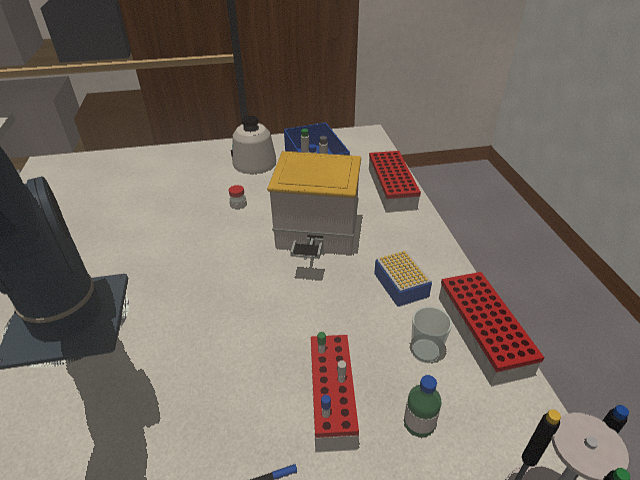

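The top view shows the bin's yellow lid around (226,230), with the tread at (294,253). The green cap is at (403,258), and the start pose is bottom right. In the side view the pedal faces the camera at (307,250), and the green tube is at the far end of the small rack (321,340). Next I'll refine by colour segmentation.

```bash
cat >> h.py <<'E'
np.set_printoptions(precision=4,suppress=True)
def goto(p,jaw_az):
    """shift and rotvec in tool axes to TCP p, tool down, jaw (tool z) at azimuth jaw_az (deg)"""
    s=r.sense(); R0=R.from_euler('xyz',s["ee_rot"])
    a=np.deg2rad(jaw_az); z=np.array([np.cos(a),np.sin(a),0]);y=np.array([0,0,-1.]);x=np.cross(y,z)
    R1=R.from_matrix(np.c_[x,y,z])
    print("shift",R0.inv().apply(np.array(p)-s["tcp_pos"]),"rot",(R0.inv()*R1).as_rotvec(),"pos",s["tcp_pos"],"jaw",np.rad2deg(np.arctan2(*R0.as_matrix()[[1,0],2])),"F",s["wrist_force"],"t",s["clock"])
E
python3 - <<'E'
from h import *
C={n:cam(n) for n in("top","side")}
t=C["top"];H=cv2.cvtColor(t["img"],cv2.COLOR_RGB2HSV)
m=cv2.inRange(H,(18,120,80),(35,255,255))
cs=max(cv2.findContours(m,0,2)[0],key=cv2.contourArea)
b=cv2.boxPoints(cv2.minAreaRect(cs));P=np.array([atz(t,q,0.197)[:2] for q in b])
print("lid",b,P,"ctr",P.mean(0),[(np.linalg.norm(P[i]-P[i-1]),np.rad2deg(np.arctan2(*(P[i]-P[i-1])[::-1]))) for i in range(4)])
g=cv2.cvtColor(t["img"],cv2.COLOR_RGB2GRAY)
w=(g[235:272,280:310]<60).astype(np.uint8);n,l,s,ce=cv2.connectedComponentsWithStats(w)
i=1+s[1:,4].argmax();uv=ce[i]+[280,235];print("tread",s[i],uv,atz(t,uv,.082))
cc=max(cv2.findContours((l==i).astype(np.uint8),0,2)[0],key=cv2.contourArea);print(cv2.minAreaRect(cc))
for k,(x0,x1,y0,y1) in dict(top=(390,416,245,270),side=(310,330,325,356)).items():
    h=cv2.cvtColor(C[k]["img"],cv2.COLOR_RGB2HSV)[y0:y1,x0:x1]
    mm=cv2.inRange(h,(45,80,30),(85,255,255));q=np.argwhere(mm>0);uv=q.mean(0)[::-1]+[x0,y0]
    print(k,"cap",len(q),uv,atz(C[k],uv,0.1 if k=="top" else .096)); C[k+"u"]=uv
print(tri(t,C["topu"],C["side"],C["sideu"]))
E
```

```text
lid [[175.2194 260.7655]
 [202.7151 176.56  ]
 [274.0113 199.8404]
 [246.5156 284.0459]] [[0.5262 0.2993]
 [0.722  0.2354]
 [0.6634 0.0692]
 [0.4694 0.1349]] ctr [0.5953 0.1847] [(np.float64(0.1739099364211069), np.float64(70.90436019142447)), (np.float64(0.2059385577054543), np.float64(-18.062171469683175)), (np.float64(0.17628630971531328), np.float64(-109.43161214629329)), (np.float64(0.2048757409459667), np.float64(161.27940447658176))]
tread [  6   8  18  23 261] [294.1877 253.7663] [0.5428 0.031  0.082 ]
((14.199999809265137, 18.899999618530273), (12.965337753295898, 19.922346115112305), 18.434947967529297)
top cap 24 [402.  257.5] [ 0.5269 -0.2405  0.1   ]
side cap 52 [321.3654 335.9615] [ 0.5306 -0.2336  0.096 ]
(array([ 0.5281, -0.2399,  0.104 ]), np.float64(0.0027256049817771205))
```

```bash
python3 -c "
from h import *
goto([0.547,0.030,0.21],-19); goto([0.48,-0.3,0.25],-45)"
```

```text
shift [-0.5387  0.0403 -0.5753] rot [-0.     -1.0014  0.    ] pos [ 0.159  -0.656   0.2503] jaw -76.37787571979366 F [-0.2141  0.1919 -0.305 ] t 1.8
shift [-0.3958  0.0003 -0.2704] rot [-0.     -0.5476 -0.    ] pos [ 0.159  -0.656   0.2503] jaw -76.37787571979366 F [-0.2141  0.1919 -0.305 ] t 1.8
```

Request:
{"op": "move_arm", "data": {"translation": [[-0.033, 0, -0.0225], [-0.066, 0, -0.045], [-0.099, 0, -0.0675], [-0.132, 0, -0.09], [-0.165, 0, -0.1125], [-0.198, 0, -0.135], [-0.231, 0, -0.158], [-0.264, 0, -0.18], [-0.297, 0, -0.203], [-0.33, 0, -0.225]], "rot": [[0, -0.06, 0], [0, -0.12, 0], [0, -0.18, 0], [0, -0.24, 0], [0, -0.3, 0], [0, -0.36, 0], [0, -0.42, 0], [0, -0.48, 0], [0, -0.54, 0], [0, -0.6, 0]], "gripper": [0, 0, 0, 0, 0, 0, 0, 0, 0, 0]}}

```text
clock: 2.63
tcp_pos: [0.4277, -0.358, 0.2506]
ee_rot: [-1.57, -0.0, -2.301]
wrist_force: [1.2, -0.5, -0.7]
finger_gap: -0.002
```

```bash
python3 -c "
from h import *
goto([0.547,0.030,0.21],-19)"
```

```text
shift [-0.3686  0.0405 -0.1699] rot [-0.0006 -0.3985  0.0001] pos [ 0.4277 -0.358   0.2506] jaw -41.83457983147108 F [ 1.1777 -0.5023 -0.6683] t 2.6333
```

Request:
{"op": "move_arm", "data": {"translation": [[-0.037, 0.004, -0.017], [-0.074, 0.008, -0.034], [-0.111, 0.012, -0.051], [-0.148, 0.016, -0.068], [-0.185, 0.02, -0.085], [-0.222, 0.024, -0.102], [-0.259, 0.028, -0.119], [-0.296, 0.032, -0.136], [-0.333, 0.036, -0.153], [-0.3686, 0.0405, -0.17]], "rot": [[0, -0.04, 0], [0, -0.08, 0], [0, -0.12, 0], [0, -0.16, 0], [0, -0.2, 0], [0, -0.24, 0], [0, -0.28, 0], [0, -0.32, 0], [0, -0.36, 0], [0, -0.3985, 0]], "gripper": [0, 0, 0, 0, 0, 0, 0, 0, 0, 0]}}

```text
clock: 3.47
tcp_pos: [0.5475, 0.0302, 0.21]
ee_rot: [-1.57, 0.0, -1.903]
wrist_force: [0.4, -1.2, 0.5]
finger_gap: 0.001
```

```bash
python3 -c "
from h import *
goto([0.547,0.030,0.115],-19)
c=cam('side');im=c['img'][170:330,200:420,::-1];cv2.imwrite('pics/s1.png',cv2.resize(im,None,fx=3,fy=3,interpolation=cv2.INTER_CUBIC))
c=cam('top');im=c['img'][160:320,160:360,::-1];cv2.imwrite('pics/t1.png',cv2.resize(im,None,fx=3,fy=3,interpolation=cv2.INTER_CUBIC))"
```

```text
shift [ 0.0004  0.095  -0.0005] rot [-0.0008 -0.0009 -0.0004] pos [0.5475 0.0302 0.21  ] jaw -19.052429293038166 F [ 0.3738 -1.208   0.509 ] t 3.4667
```

Moves track accurately. I'll descend to just above the tread, then look.

Request:
{"op": "move_arm", "data": {"translation": [[0, 0.03, 0], [0, 0.06, 0], [0, 0.085, 0], [0, 0.095, 0], [0, 0.095, 0]], "rot": [[0, 0, 0], [0, 0, 0], [0, 0, 0], [0, 0, 0], [0, 0, 0]], "gripper": [0, 0, 0, 0, 0]}}

```text
clock: 3.98
tcp_pos: [0.5458, 0.0277, 0.1129]
ee_rot: [-1.574, -0.002, -1.905]
wrist_force: [-0.2, -0.4, 1.2]
finger_gap: 0.001
```

```bash
python3 -c "
from h import *
s=r.sense();print(s['tcp_pos'],s['wrist_force'],s['clock'])
c=cam('side');im=c['img'][150:310,210:420,::-1];cv2.imwrite('pics/s2.png',cv2.resize(im,None,fx=3.6,fy=3.6,interpolation=cv2.INTER_CUBIC))"
```

```text
[0.5458 0.0277 0.1129] [-0.1659 -0.396   1.2356] 3.9833
```

View pics/s2.png

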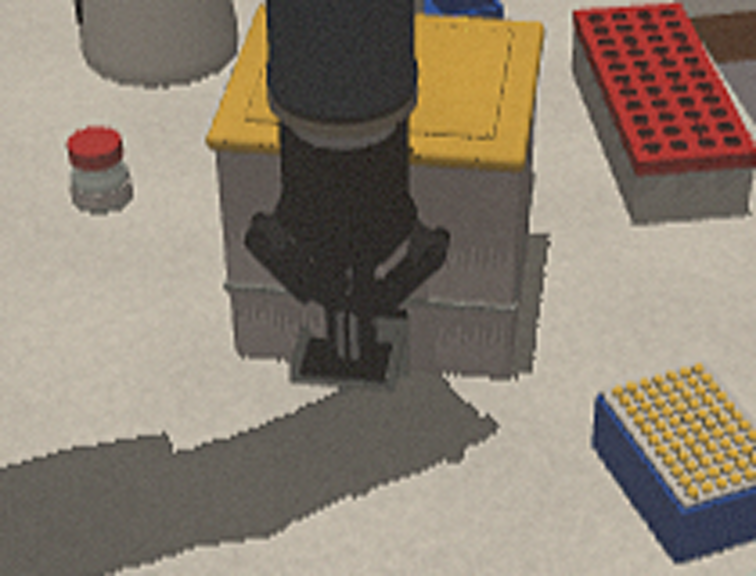

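The fingertips stand over the tread, between the lips (about (345,350) in the crop). Now I'll press slowly.

Request:
{"op": "move_arm", "data": {"translation": [[0, 0.003, 0], [0, 0.006, 0], [0, 0.009, 0], [0, 0.012, 0], [0, 0.014, 0], [0.0005, 0.016, 0], [0.0005, 0.018, 0], [0.001, 0.02, 0], [0.001, 0.022, 0], [0.001, 0.024, 0]], "rot": [[0, 0, 0], [0, 0, 0], [0, 0, 0], [0, 0, 0], [0, 0, 0], [0, 0, 0], [0, 0, 0], [0, 0, 0], [0, 0, 0], [0, 0, 0]], "gripper": [0, 0, 0, 0, 0, 0, 0, 0, 0, 0]}}

```text
clock: 4.87
tcp_pos: [0.5468, 0.0263, 0.0913]
ee_rot: [-1.57, -0.001, -1.906]
wrist_force: [-2.0, -3.9, 7.4]
finger_gap: -0.002
```

```bash
python3 -c "
from h import *
goto([0.547,0.030,0.09],-19)"
```

```text
shift [-0.0036  0.0013 -0.0011] rot [-0.0008 -0.0035  0.0009] pos [0.5468 0.0263 0.0913] jaw -19.203165323723123 F [-2.0356 -3.889   7.389 ] t 4.8667
```

Request:
{"op": "move_arm", "data": {"translation": [[0.001, 0.002, 0], [0.002, 0.004, 0], [0.003, 0.006, 0], [0.003, 0.008, 0], [0.003, 0.01, 0], [0.003, 0.012, 0], [0.0035, 0.014, 0], [0.0035, 0.016, 0], [0.004, 0.018, 0], [0.004, 0.02, 0]], "rot": [[0, 0, 0], [0, 0, 0], [0, 0, 0], [0, 0, 0], [0, 0, 0], [0, 0, 0], [0, 0, 0], [0, 0, 0], [0, 0, 0], [0, 0, 0]], "gripper": [0, 0, 0, 0, 0, 0, 0, 0, 0, 0]}}

```text
clock: 5.7
tcp_pos: [0.5459, 0.0234, 0.0713]
ee_rot: [-1.57, 0.001, -1.905]
wrist_force: [-1.0, -1.4, 6.4]
finger_gap: 0.0
```

Request:
{"op": "move_arm", "data": {"translation": [[0, 0.001, 0], [0, 0.002, 0], [0, 0.003, 0], [0, 0.004, 0], [0, 0.005, 0], [0.0005, 0.006, 0], [0.0005, 0.007, 0]], "rot": [[0, 0, 0], [0, 0, 0], [0, 0, 0], [0, 0, 0], [0, 0, 0], [0, 0, 0], [0, 0, 0]], "gripper": [0, 0, 0, 0, 0, 0, 0]}}

```text
clock: 6.28
tcp_pos: [0.5456, 0.0229, 0.0643]
ee_rot: [-1.57, 0.0, -1.905]
wrist_force: [-0.5, -0.8, 6.6]
finger_gap: 0.0
```

Request:
{"op": "move_arm", "data": {"translation": [[0, 0.001, 0], [0, 0.002, 0]], "rot": [[0, 0, 0], [0, 0, 0]], "gripper": [0, 0]}}

```text
clock: 6.45
tcp_pos: [0.5456, 0.0228, 0.0623]
ee_rot: [-1.57, 0.0, -1.905]
wrist_force: [-0.8, -1.8, 5.3]
finger_gap: -0.001
```

Request:
{"op": "move_arm", "data": {"translation": [[0, 0.001, 0], [0, 0.002, 0]], "rot": [[0, 0, 0], [0, 0, 0]], "gripper": [0, 0]}}

```text
clock: 6.62
tcp_pos: [0.5456, 0.0227, 0.0602]
ee_rot: [-1.57, 0.0, -1.905]
wrist_force: [-0.2, -0.8, 4.8]
finger_gap: -0.002
```

Request:
{"op": "move_arm", "data": {"translation": [[0, 0.001, 0], [0, 0.002, 0]], "rot": [[0, 0, 0], [0, 0, 0]], "gripper": [0, 0]}}

```text
clock: 6.78
tcp_pos: [0.5455, 0.0226, 0.0582]
ee_rot: [-1.57, -0.0, -1.906]
wrist_force: [-0.1, -1.3, 5.1]
finger_gap: -0.0
```

Request:
{"op": "move_arm", "data": {"translation": [[0, 0.001, 0], [0, 0.002, 0]], "rot": [[0, 0, 0], [0, 0, 0]], "gripper": [0, 0]}}

```text
clock: 6.95
tcp_pos: [0.5455, 0.0226, 0.0562]
ee_rot: [-1.57, -0.0, -1.906]
wrist_force: [-1.1, -1.0, 6.7]
finger_gap: -0.003
```

Request:
{"op": "move_arm", "data": {"translation": [[0, 0.001, 0], [0, 0.002, 0]], "rot": [[0, 0, 0], [0, 0, 0]], "gripper": [0, 0]}}

```text
clock: 7.12
tcp_pos: [0.5455, 0.0225, 0.0542]
ee_rot: [-1.57, -0.0, -1.906]
wrist_force: [-0.1, -0.7, 7.2]
finger_gap: -0.001
```

Request:
{"op": "move_arm", "data": {"translation": [[0, 0.0005, 0], [0, 0.001, 0]], "rot": [[0, 0, 0], [0, 0, 0]], "gripper": [0, 0]}}

```text
clock: 7.28
tcp_pos: [0.5454, 0.0225, 0.0531]
ee_rot: [-1.57, -0.0, -1.906]
wrist_force: [-0.7, -1.7, 5.3]
finger_gap: -0.002
```

Request:
{"op": "move_arm", "data": {"translation": [[0, 0.0005, 0], [0, 0.001, 0]], "rot": [[0, 0, 0], [0, 0, 0]], "gripper": [0, 0]}}

```text
clock: 7.45
tcp_pos: [0.5454, 0.0225, 0.0521]
ee_rot: [-1.57, -0.0, -1.906]
wrist_force: [0.1, -1.9, 5.7]
finger_gap: -0.002
```

Request:
{"op": "move_arm", "data": {"translation": [[0, 0.0005, 0], [0, 0.001, 0]], "rot": [[0, 0, 0], [0, 0, 0]], "gripper": [0, 0]}}

```text
clock: 7.62
tcp_pos: [0.5454, 0.0225, 0.0511]
ee_rot: [-1.57, -0.0, -1.906]
wrist_force: [-1.0, -1.5, 6.2]
finger_gap: -0.002
```

Request:
{"op": "move_arm", "data": {"translation": [[0, 0.0005, 0], [0, 0.001, 0]], "rot": [[0, 0, 0], [0, 0, 0]], "gripper": [0, 0]}}

```text
clock: 7.78
tcp_pos: [0.5454, 0.0225, 0.0501]
ee_rot: [-1.57, -0.0, -1.906]
wrist_force: [-1.1, -1.1, 5.1]
finger_gap: -0.001
```

Request:
{"op": "move_arm", "data": {"translation": [[0, 0.0005, 0], [0, 0.001, 0]], "rot": [[0, 0, 0], [0, 0, 0]], "gripper": [0, 0]}}

```text
clock: 7.95
tcp_pos: [0.5454, 0.0225, 0.0491]
ee_rot: [-1.57, -0.0, -1.906]
wrist_force: [-0.8, -0.9, 4.7]
finger_gap: 0.002
```

Request:
{"op": "move_arm", "data": {"translation": [[0, 0.0005, 0], [0, 0.001, 0]], "rot": [[0, 0, 0], [0, 0, 0]], "gripper": [0, 0]}}

```text
clock: 8.12
tcp_pos: [0.5454, 0.0225, 0.0481]
ee_rot: [-1.57, -0.0, -1.906]
wrist_force: [0.0, -1.0, 5.3]
finger_gap: 0.0
```

Request:
{"op": "move_arm", "data": {"translation": [[0, 0.0005, 0], [0, 0.001, 0]], "rot": [[0, 0, 0], [0, 0, 0]], "gripper": [0, 0]}}

```text
clock: 8.28
tcp_pos: [0.5454, 0.0225, 0.0471]
ee_rot: [-1.57, -0.0, -1.906]
wrist_force: [-0.3, -2.2, 5.0]
finger_gap: -0.001
```

Request:
{"op": "move_arm", "data": {"translation": [[0, 0.0005, 0], [0, 0.001, 0]], "rot": [[0, 0, 0], [0, 0, 0]], "gripper": [0, 0]}}

```text
clock: 8.45
tcp_pos: [0.5453, 0.0225, 0.0459]
ee_rot: [-1.57, -0.0, -1.906]
wrist_force: [-1.0, -2.6, 4.8]
finger_gap: -0.003
```

Request:
{"op": "move_arm", "data": {"translation": [[0, 0.0005, 0], [0, 0.001, 0]], "rot": [[0, 0, 0], [0, 0, 0]], "gripper": [0, 0]}}

```text
clock: 8.62
tcp_pos: [0.5453, 0.0226, 0.0449]
ee_rot: [-1.571, -0.0, -1.906]
wrist_force: [-1.1, -2.4, 6.2]
finger_gap: -0.001
```

Request:
{"op": "move_arm", "data": {"translation": [[0, 0.0005, 0], [0, 0.001, 0]], "rot": [[0, 0, 0], [0, 0, 0]], "gripper": [0, 0]}}

```text
clock: 8.78
tcp_pos: [0.5454, 0.0226, 0.0441]
ee_rot: [-1.57, -0.0, -1.906]
wrist_force: [-1.7, -2.4, 11.5]
finger_gap: 0.001
```

```bash
python3 -c "
from h import *
s=r.sense();print(s['tcp_pos'],s['wrist_force'],s['clock'])
c=cam('side');im=c['img'][100:310,200:430,::-1];cv2.imwrite('pics/s3.png',cv2.resize(im,None,fx=2.8,fy=2.8,interpolation=cv2.INTER_CUBIC))"
```

```text
[0.5454 0.0226 0.0441] [-1.6504 -2.3787 11.481 ] 8.7833
```

View pics/s3.png

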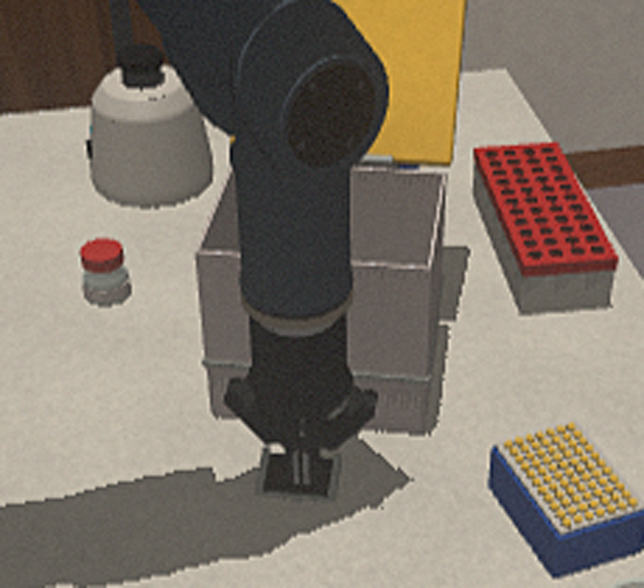

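The crop shows the lid up past vertical (about (400,80)) and the tread low, with the fingers between the lips. The force jumped from about 5.5 to 11.5 N, so this is the stop. Now I'll slide right (tool +z).

Request:
{"op": "move_arm", "data": {"translation": [[0, 0, 0.001], [0, 0, 0.002], [0, 0, 0.0035], [0, 0, 0.005], [0, 0, 0.0065], [0, 0, 0.008], [0, 0, 0.0095], [0, 0, 0.011], [0, 0, 0.0125], [0, 0, 0.014]], "rot": [[0, 0, 0], [0, 0, 0], [0, 0, 0], [0, 0, 0], [0, 0, 0], [0, 0, 0], [0, 0, 0], [0, 0, 0], [0, 0, 0], [0, 0, 0]], "gripper": [0, 0, 0, 0, 0, 0, 0, 0, 0, 0]}}

```text
clock: 9.67
tcp_pos: [0.5567, 0.0191, 0.044]
ee_rot: [-1.574, -0.001, -1.904]
wrist_force: [-7.8, 1.9, 13.9]
finger_gap: -0.002
```

```bash
cat >> h.py <<'E'
def st():
    s=r.sense();R0=R.from_euler('xyz',s["ee_rot"]);print("pos",s["tcp_pos"],"Ftool",R0.inv().apply(s["wrist_force"]),"|F|",np.linalg.norm(s["wrist_force"]),"t",s["clock"],
    "binpos",np.array([[.326,.945],[-.945,.326]])@(s["tcp_pos"][:2]-[.596,.186]))
E
python3 -c "
from h import *
st()"
```

```text
pos [0.5567 0.0191 0.044 ] Ftool [  0.7566 -13.831   -8.0636] |F| 16.027860652656507 t 9.6667 binpos [-0.1705 -0.0173]
```

Request:
{"op": "move_arm", "data": {"translation": [[0, -0.0005, 0], [0, -0.001, 0], [0, -0.001, 0.0005]], "rot": [[0, 0, 0], [0, 0, 0], [0, 0, 0]], "gripper": [0, 0, 0]}}

```text
clock: 9.92
tcp_pos: [0.5582, 0.0187, 0.0448]
ee_rot: [-1.572, 0.0, -1.905]
wrist_force: [-2.6, 0.3, 6.8]
finger_gap: 0.001
```

```bash
python3 -c "
from h import *
st()
c=cam('side');im=c['img'][210:310,250:400,::-1];cv2.imwrite('pics/s4.png',cv2.resize(im,None,fx=5,fy=5,interpolation=cv2.INTER_CUBIC))"
```

```text
pos [0.5582 0.0187 0.0448] Ftool [ 0.5283 -6.8355 -2.5734] |F| 7.322909524177989 t 9.9167 binpos [-0.1704 -0.0188]
```

View pics/s4.png

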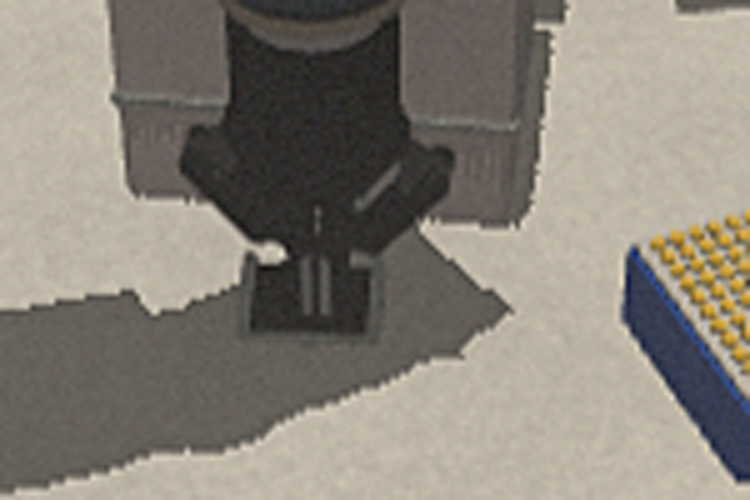

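The tread is centred on the fingers, or slightly left of them, and is moving with them. Lateral force is down to 2.6 N. I'll continue right.

Request:
{"op": "move_arm", "data": {"translation": [[0, 0, 0.001], [0, 0, 0.002], [0, 0, 0.003], [0, 0, 0.004]], "rot": [[0, 0, 0], [0, 0, 0], [0, 0, 0], [0, 0, 0]], "gripper": [0, 0, 0, 0]}}

```text
clock: 10.3
tcp_pos: [0.5621, 0.0176, 0.0448]
ee_rot: [-1.572, 0.0, -1.904]
wrist_force: [-3.1, 2.1, 7.9]
finger_gap: 0.001
```

```bash
python3 -c "
from h import *
st()"
```

```text
pos [0.5621 0.0176 0.0448] Ftool [-0.9635 -7.8475 -3.5872] |F| 8.682129648626658 t 10.3 binpos [-0.1702 -0.0228]
```

Request:
{"op": "move_arm", "data": {"translation": [[0, 0, 0.001], [0, 0, 0.002], [0, 0, 0.003]], "rot": [[0, 0, 0], [0, 0, 0], [0, 0, 0]], "gripper": [0, 0, 0]}}

```text
clock: 10.55
tcp_pos: [0.5649, 0.0168, 0.0448]
ee_rot: [-1.572, 0.001, -1.904]
wrist_force: [-3.3, 2.3, 6.6]
finger_gap: -0.001
```

```bash
python3 -c "
from h import *
st()"
```

```text
pos [0.5649 0.0168 0.0448] Ftool [-1.1035 -6.5611 -3.8952] |F| 7.709621504153783 t 10.55 binpos [-0.17   -0.0258]
```

Request:
{"op": "move_arm", "data": {"translation": [[0, 0, 0.001], [0, 0, 0.002], [0, 0, 0.003]], "rot": [[0, 0, 0], [0, 0, 0], [0, 0, 0]], "gripper": [0, 0, 0]}}

```text
clock: 10.8
tcp_pos: [0.5678, 0.0161, 0.0448]
ee_rot: [-1.572, 0.001, -1.904]
wrist_force: [-4.1, 2.8, 7.0]
finger_gap: 0.005
```

```bash
python3 -c "
from h import *
st()"
```

```text
pos [0.5678 0.0161 0.0448] Ftool [-1.3583 -7.0428 -4.7808] |F| 8.619866541648342 t 10.8 binpos [-0.1698 -0.0287]
```

Request:
{"op": "move_arm", "data": {"translation": [[0, 0, 0.001], [0, 0, 0.002]], "rot": [[0, 0, 0], [0, 0, 0]], "gripper": [0, 0]}}

```text
clock: 10.97
tcp_pos: [0.5696, 0.0155, 0.0448]
ee_rot: [-1.572, 0.001, -1.904]
wrist_force: [-3.3, 2.7, 8.4]
finger_gap: -0.001
```

```bash
python3 -c "
from h import *
st()
c=cam('side');im=c['img'][210:310,250:400,::-1];cv2.imwrite('pics/s5.png',cv2.resize(im,None,fx=5,fy=5,interpolation=cv2.INTER_CUBIC))"
```

```text
pos [0.5696 0.0155 0.0448] Ftool [-1.5088 -8.3968 -3.9777] |F| 9.412996273834535 t 10.9667 binpos [-0.1697 -0.0306]
```

View pics/s5.png

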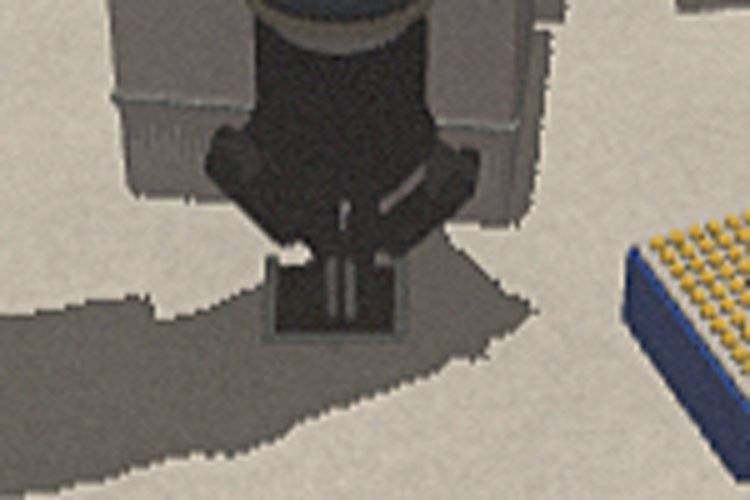

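The tread's right lip has moved from column 380 to 406. Total tread travel is about 21 mm, so it should be near the slot end.

Request:
{"op": "move_arm", "data": {"translation": [[0, 0, 0.001], [0, 0, 0.002], [0, 0, 0.003]], "rot": [[0, 0, 0], [0, 0, 0], [0, 0, 0]], "gripper": [0, 0, 0]}}

```text
clock: 11.27
tcp_pos: [0.5719, 0.0142, 0.0447]
ee_rot: [-1.573, 0.0, -1.904]
wrist_force: [-4.6, 0.2, 7.8]
finger_gap: -0.005
```

```bash
python3 -c "
from h import *
st()"
```

```text
pos [0.5719 0.0142 0.0447] Ftool [ 1.2536 -7.8238 -4.3998] |F| 9.063200766804208 t 11.2667 binpos [-0.1702 -0.0333]
```

Request:
{"op": "move_arm", "data": {"translation": [[0, 0, 0.001], [0, 0, 0.002], [0, 0, 0.003]], "rot": [[0, 0, 0], [0, 0, 0], [0, 0, 0]], "gripper": [0, 0, 0]}}

```text
clock: 11.52
tcp_pos: [0.5744, 0.0129, 0.0446]
ee_rot: [-1.574, -0.001, -1.904]
wrist_force: [-5.6, 1.2, 7.0]
finger_gap: -0.0
```

```bash
python3 -c "
from h import *
st()"
```

```text
pos [0.5744 0.0129 0.0446] Ftool [ 0.7186 -7.0109 -5.7335] |F| 9.085254598093305 t 11.5167 binpos [-0.1706 -0.036 ]
```

Request:
{"op": "move_arm", "data": {"translation": [[0, 0, 0.001], [0, 0, 0.002]], "rot": [[0, 0, 0], [0, 0, 0]], "gripper": [0, 0]}}

```text
clock: 11.68
tcp_pos: [0.5762, 0.0121, 0.0445]
ee_rot: [-1.574, -0.001, -1.905]
wrist_force: [-5.8, 0.5, 7.6]
finger_gap: 0.002
```

```bash
python3 -c "
from h import *
st()
c=cam('side');im=c['img'][210:310,250:400,::-1];cv2.imwrite('pics/s6.png',cv2.resize(im,None,fx=5,fy=5,interpolation=cv2.INTER_CUBIC))"
```

```text
pos [0.5762 0.0121 0.0445] Ftool [ 1.4765 -7.6148 -5.6965] |F| 9.623686702576723 t 11.6833 binpos [-0.1708 -0.038 ]
```

View pics/s6.png

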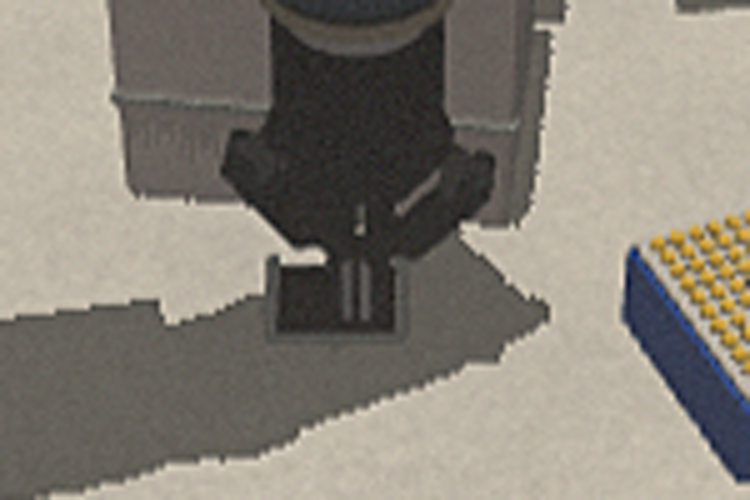

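The tread stayed at columns 268–406 while the fingers slid, so it is at the slot end. Now I'll let up slowly, holding it right.

Request:
{"op": "move_arm", "data": {"translation": [[0, -0.0008, 0.0005], [0, -0.0016, 0.0005], [0, -0.0024, 0.001], [0, -0.0032, 0.001], [0, -0.004, 0.001], [0, -0.0048, 0.001], [0, -0.0056, 0.001], [0, -0.0064, 0.001]], "rot": [[0, 0, 0], [0, 0, 0], [0, 0, 0], [0, 0, 0], [0, 0, 0], [0, 0, 0], [0, 0, 0], [0, 0, 0]], "gripper": [0, 0, 0, 0, 0, 0, 0, 0]}}

```text
clock: 12.4
tcp_pos: [0.5787, 0.0113, 0.0513]
ee_rot: [-1.571, 0.0, -1.905]
wrist_force: [-3.2, 0.1, 4.0]
finger_gap: -0.002
```

```bash
python3 -c "
from h import *
st()"
```

```text
pos [0.5787 0.0113 0.0513] Ftool [ 0.9351 -4.0358 -3.0925] |F| 5.1696957175404314 t 12.4 binpos [-0.1707 -0.0406]
```

Request:
{"op": "move_arm", "data": {"translation": [[0, -0.0007, 0], [0, -0.0014, 0], [0, -0.0021, 0], [0, -0.0028, 0]], "rot": [[0, 0, 0], [0, 0, 0], [0, 0, 0], [0, 0, 0]], "gripper": [0, 0, 0, 0]}}

```text
clock: 12.73
tcp_pos: [0.5793, 0.0112, 0.054]
ee_rot: [-1.57, 0.0, -1.905]
wrist_force: [-0.7, 0.7, 0.5]
finger_gap: -0.0
```

```bash
python3 -c "
from h import *
st()"
```

```text
pos [0.5793 0.0112 0.054 ] Ftool [-0.4589 -0.5377 -0.8895] |F| 1.1361867951860487 t 12.7333 binpos [-0.1706 -0.0412]
```

Request:
{"op": "move_arm", "data": {"translation": [[0, -0.004, -0.002], [0, -0.012, -0.002], [0, -0.03, -0.002], [0, -0.06, -0.002], [0, -0.09, -0.002]], "rot": [[0, 0, 0], [0, 0, 0], [0, 0, 0], [0, 0, 0], [0, 0, 0]], "gripper": [0, 0, 0, 0, 0]}}

```text
clock: 13.15
tcp_pos: [0.5763, 0.012, 0.1451]
ee_rot: [-1.572, -0.0, -1.905]
wrist_force: [0.3, -0.5, 1.3]
finger_gap: -0.005
```

```bash
python3 -c "
from h import *
goto([0.528,-0.240,0.20],-19)"
```

```text
shift [ 0.2539 -0.0549  0.037 ] rot [ 0.0014 -0.0025  0.0003] pos [0.5763 0.012  0.1451] jaw -19.143554459014588 F [ 0.3093 -0.4719  1.3472] t 13.15
```

Request:
{"op": "move_arm", "data": {"translation": [[0.033, -0.015, 0.005], [0.066, -0.03, 0.01], [0.1, -0.045, 0.015], [0.133, -0.0549, 0.02], [0.166, -0.0549, 0.025], [0.2, -0.0549, 0.03], [0.23, -0.0549, 0.035], [0.254, -0.0549, 0.037], [0.254, -0.0549, 0.037]], "rot": [[0, 0, 0], [0, 0, 0], [0, 0, 0], [0, 0, 0], [0, 0, 0], [0, 0, 0], [0, 0, 0], [0, 0, 0], [0, 0, 0]], "gripper": [0.05, 0.05, 0.05, 0.05, 0.05, 0.05, 0.05, 0.05, 0.05], "squeeze": 25}}

```text
clock: 13.9
tcp_pos: [0.5262, -0.2467, 0.1994]
ee_rot: [-1.57, -0.003, -1.913]
wrist_force: [-0.6, -1.3, 1.0]
finger_gap: 0.585
```

```bash
python3 -c "
from h import *
goto([0.528,-0.240,0.098],-19)
print(r.sense()['finger_gap'])
c=cam('side')
a=c['img'][60:290,180:430,::-1];b=c['img'][230:460,230:430,::-1]
cv2.imwrite('pics/s7.png',cv2.resize(np.hstack([a,b]),None,fx=1.75,fy=1.75,interpolation=cv2.INTER_CUBIC))
print([ (d['uv'],d['p']) for d in r.search_frame('side','tube_green_cap')], proj(c,[.528,-.24,.096]))"
```

```text
shift [-0.0073  0.1013 -0.0006] rot [-0.0003 -0.0105  0.0033] pos [ 0.5262 -0.2467  0.1994] jaw -19.601891283434227 F [-0.636  -1.2586  1.0366] t 13.9
0.584763476747466
[([319.2, 344.2], 0.55)] [np.float64(320.6387632401227), np.float64(338.8521597835869)]
```

View pics/s7.png

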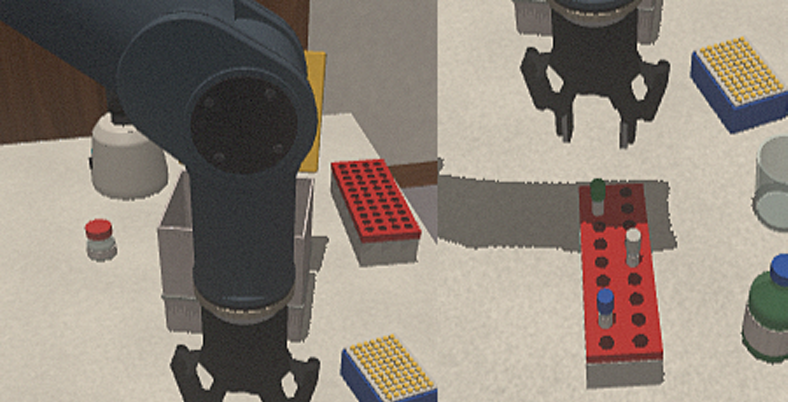

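The lid stands open by itself, with its edge visible at upper right of the bin. The green cap sits where I predicted, at about (321,338). Descending.

Request:
{"op": "move_arm", "data": {"translation": [[0, 0.0, 0], [0, 0.025, 0], [0, 0.05, 0], [0, 0.06, 0], [0, 0.06, 0]], "rot": [[0, 0, 0], [0, 0, 0], [0, 0, 0], [0, 0, 0], [0, 0, 0]], "gripper": [0.05, 0.05, 0.05, 0.05, 0.05]}}

```text
clock: 14.42
tcp_pos: [0.5275, -0.2383, 0.1369]
ee_rot: [-1.575, 0.001, -1.903]
wrist_force: [-0.5, -0.3, 0.1]
finger_gap: 0.586
```

```bash
python3 -c "
from h import *
goto([0.528,-0.240,0.098],-19)"
```

```text
shift [0.0015 0.0389 0.0012] rot [ 0.0042 -0.0006 -0.0007] pos [ 0.5275 -0.2383  0.1369] jaw -19.03223208236943 F [-0.4633 -0.2942  0.1   ] t 14.4167
```

Request:
{"op": "move_arm", "data": {"translation": [[0.001, 0.02, 0.001], [0.001, 0.035, 0.001], [0.001, 0.039, 0.001], [0.001, 0.039, 0.001], [0.001, 0.039, 0.001], [0.001, 0.039, 0.001], [0.001, 0.039, 0.001], [0.001, 0.039, 0.001], [0.001, 0.039, 0.001], [0.001, 0.039, 0.001]], "rot": [[0, 0, 0], [0, 0, 0], [0, 0, 0], [0, 0, 0], [0, 0, 0], [0, 0, 0], [0, 0, 0], [0, 0, 0], [0, 0, 0], [0, 0, 0]], "gripper": [0.05, 0.05, 0.05, 0.03, 0.02, 0.012, 0.01, 0.01, 0.01, 0.01], "squeeze": 25}}

```text
clock: 15.25
tcp_pos: [0.5295, -0.2415, 0.1012]
ee_rot: [-1.569, -0.0, -1.905]
wrist_force: [-1.6, 0.5, 7.3]
finger_gap: 0.173
```

```bash
python3 -c "
from h import *
st(); print(r.sense()['finger_gap']*85.4)"
```

```text
pos [ 0.5295 -0.2415  0.1012] Ftool [ 0.0432 -7.3266 -1.6236] |F| 7.504496398190795 t 15.25 binpos [-0.4257 -0.0765]
14.80078322372924
```

Request:
{"op": "move_arm", "data": {"translation": [[0, -0.005, 0], [0, -0.015, 0], [0, -0.03, 0], [0, -0.05, 0], [0, -0.075, 0], [0, -0.105, 0], [0, -0.135, 0], [0, -0.155, 0], [0, -0.165, 0], [0, -0.165, 0]], "rot": [[0, 0, 0], [0, 0, 0], [0, 0, 0], [0, 0, 0], [0, 0, 0], [0, 0, 0], [0, 0, 0], [0, 0, 0], [0, 0, 0], [0, 0, 0]], "gripper": [0.01, 0.01, 0.01, 0.01, 0.01, 0.01, 0.01, 0.01, 0.01, 0.01]}}

```text
clock: 16.08
tcp_pos: [0.53, -0.2418, 0.2678]
ee_rot: [-1.566, -0.0, -1.906]
wrist_force: [-0.1, -0.3, -0.3]
finger_gap: 0.177
```

```bash
python3 -c "
from h import *
xb=np.array([.326,.945]);yb=np.array([-.945,.326])
m=np.array([.596,.186])-0.042*xb;print(m)
print(r.sense()['finger_gap']*85.4);goto([*m,0.285],-19)
c=cam('side');a=c['img'][50:400,180:480,::-1]
cv2.imwrite('pics/s8.png',cv2.resize(a,None,fx=1.7,fy=1.7,interpolation=cv2.INTER_CUBIC))
c=cam('top');H=cv2.cvtColor(c['img'],cv2.COLOR_RGB2HSV);mm=cv2.inRange(H[100:350,100:350],(18,120,60),(35,255,255));print(cv2.boundingRect(mm),[atz(c,(100+x,100+y),.3)[:2] for y,x in [np.argwhere(mm>0).mean(0)]])"
```

```text
[0.5823 0.1463]
15.125294503989636
shift [-0.3837 -0.0177 -0.078 ] rot [-0.0047 -0.0031  0.0003] pos [ 0.53   -0.2418  0.2678] jaw -19.17852577949053 F [-0.1022 -0.2768 -0.2696] t 16.0833
(14, 50, 231, 111) [array([0.6347, 0.298 ])]
```

View pics/s8.png

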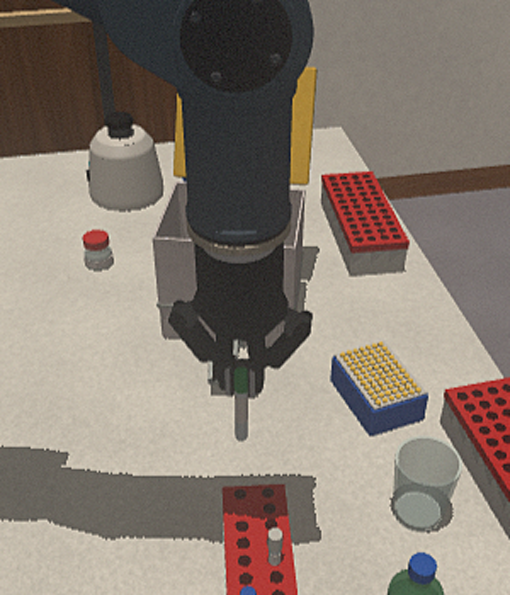

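The tube is held upright with a gap of 15.1 mm, clear of the rack, and the lid stands past vertical. Moving over the mouth.

Request:
{"op": "move_arm", "data": {"translation": [[-0.02, -0.01, -0.004], [-0.055, -0.022, -0.011], [-0.09, -0.022, -0.018], [-0.125, -0.022, -0.025], [-0.16, -0.022, -0.033], [-0.195, -0.022, -0.04], [-0.23, -0.022, -0.047], [-0.265, -0.022, -0.054], [-0.3, -0.022, -0.061], [-0.33, -0.022, -0.067]], "rot": [[0, 0, 0], [0, 0, 0], [0, 0, 0], [0, 0, 0], [0, 0, 0], [0, 0, 0], [0, 0, 0], [0, 0, 0], [0, 0, 0], [0, 0, 0]], "gripper": [0.01, 0.01, 0.01, 0.01, 0.01, 0.01, 0.01, 0.01, 0.01, 0.01]}}

```text
clock: 17.02
tcp_pos: [0.5733, 0.0948, 0.285]
ee_rot: [-1.574, -0.001, -1.904]
wrist_force: [0.9, 0.1, 0.4]
finger_gap: 0.176
```

Request:
{"op": "move_arm", "data": {"translation": [[-0.018, 0, -0.004], [-0.035, 0, -0.008], [-0.048, 0, -0.011], [-0.054, 0, -0.011], [-0.054, 0, -0.011]], "rot": [[0, 0, 0], [0, 0, 0], [0, 0, 0], [0, 0, 0], [0, 0, 0]], "gripper": [0.01, 0.01, 0.01, 0.01, 0.01]}}

```text
clock: 17.43
tcp_pos: [0.5812, 0.148, 0.2858]
ee_rot: [-1.572, -0.0, -1.903]
wrist_force: [0.5, -1.1, -0.8]
finger_gap: 0.177
```

```bash
python3 -c "
from h import *
goto([0.5823,0.1463,0.225],-19);st();print(r.sense()['finger_gap'])
c=cam('side');a=c['img'][50:300,180:480,::-1]
cv2.imwrite('pics/s9.png',cv2.resize(a,None,fx=2.4,fy=2.4,interpolation=cv2.INTER_CUBIC))"
```

```text
shift [0.0012 0.0608 0.0017] rot [ 0.0016 -0.001   0.0004] pos [0.5812 0.148  0.2858] jaw -19.059712798943234 F [ 0.4791 -1.121  -0.7951] t 17.4333
pos [0.5812 0.148  0.2858] Ftool [0.9028 0.7941 0.8202] |F| 1.455433868740698 t 17.4333 binpos [-0.0408  0.0016]
0.1770570749793959
```

View pics/s9.png

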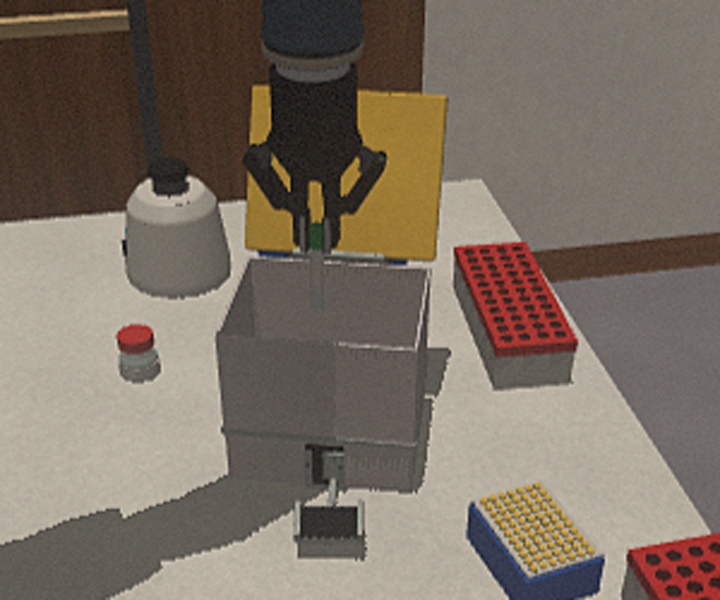

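The tube hangs over the mouth at (318,270), the lid is open and the arm is hooked right in its notch (330,480). I'll lower, release and raise.

Request:
{"op": "move_arm", "data": {"translation": [[0, 0.02, 0], [0, 0.045, 0], [0, 0.06, 0], [0, 0.065, 0], [0, 0.065, 0], [0, 0.065, 0], [0, 0.065, 0], [0, 0.065, 0], [0, 0.065, 0], [0, 0.065, 0]], "rot": [[0, 0, 0], [0, 0, 0], [0, 0, 0], [0, 0, 0], [0, 0, 0], [0, 0, 0], [0, 0, 0], [0, 0, 0], [0, 0, 0], [0, 0, 0]], "gripper": [0.01, 0.01, 0.01, 0.01, 0.01, 0.03, 0.045, 0.045, 0.045, 0.045]}}

```text
clock: 18.32
tcp_pos: [0.5817, 0.1469, 0.2226]
ee_rot: [-1.57, 0.001, -1.905]
wrist_force: [0.3, -0.4, -0.8]
finger_gap: 0.528
```

Request:
{"op": "move_arm", "data": {"translation": [[0, 0, 0], [0, -0.01, 0], [0, -0.03, 0], [0, -0.05, 0], [0, -0.065, 0]], "rot": [[0, 0, 0], [0, 0, 0], [0, 0, 0], [0, 0, 0], [0, 0, 0]], "gripper": [0.045, 0.045, 0.045, 0.045, 0.045]}}

```text
clock: 18.73
tcp_pos: [0.5817, 0.1472, 0.2893]
ee_rot: [-1.57, 0.001, -1.905]
wrist_force: [0.5, 0.7, 0.2]
finger_gap: 0.53
```

```bash
python3 -c "
from h import *
# tread now: hitched, pivot-based: swing ~22mm right, top z ~ .035+
xb=np.array([.326,.945]);yb=np.array([-.945,.326]);o=np.array([.596,.186])
p=o-0.169*xb-0.026*yb;print(p);st();print(r.sense()['finger_gap'])
goto([*p,0.26],-19)
c=cam('side')
for n in ['tube_green','pedal_tread','lid_edge']: print(n,[(d['uv'],d['p']) for d in r.search_frame('side',n)])
for z in(.035,.042): print(atz(c,(180+331/2.4,50+522/2.4),z), 'expected px', proj(c,[*p,z]))"
```

```text
[0.5655 0.0178]
pos [0.5817 0.1472 0.2893] Ftool [-0.8235 -0.2432  0.1941] |F| 0.8802928015350786 t 18.7333 binpos [-0.0414  0.0009]
0.5301986499985014
shift [0.1275 0.0292 0.0271] rot [-0.0011 -0.0027 -0.0011] pos [0.5817 0.1472 0.2893] jaw -19.151929950418676 F [0.4532 0.714  0.2443] t 18.7333
tube_green []
pedal_tread [([315.1, 270.2], 0.98)]
lid_edge [([338.8, 130.4], 0.58), ([322.7, 187.1], 0.24)]
[0.5694 0.0179 0.035 ] expected px [np.float64(316.284103235137), np.float64(267.753198144927)]
[0.5682 0.0105 0.042 ] expected px [np.float64(316.24308589989954), np.float64(265.57911748646865)]
```

Request:
{"op": "move_arm", "data": {"translation": [[0.025, 0, 0.004], [0.055, 0, 0.009], [0.085, 0, 0.014], [0.11, 0, 0.018], [0.128, 0.02, 0.02], [0.128, 0.055, 0.02], [0.128, 0.09, 0.02], [0.128, 0.12, 0.02], [0.128, 0.14, 0.02], [0.128, 0.14, 0.02]], "rot": [[0, 0, 0], [0, 0, 0], [0, 0, 0], [0, 0, 0], [0, 0, 0], [0, 0, 0], [0, 0, 0], [0, 0, 0], [0, 0, 0], [0, 0, 0]], "gripper": [0, 0, 0, 0, 0, 0, 0, 0, 0, 0]}}

```text
clock: 19.77
tcp_pos: [0.5552, 0.0188, 0.1423]
ee_rot: [-1.579, -0.003, -1.905]
wrist_force: [-1.3, 0.1, 0.4]
finger_gap: -0.001
```

```bash
python3 -c "
from h import *
goto([0.5586,0.0191,0.068],-19);st()
c=cam('side');a=c['img'][80:300,230:430,::-1]
cv2.imwrite('pics/s10.png',cv2.resize(a,None,fx=2.7,fy=2.7,interpolation=cv2.INTER_CUBIC))"
```

```text
shift [-0.0016  0.0743  0.0036] rot [ 0.0077 -0.0026  0.0033] pos [0.5552 0.0188 0.1423] jaw -19.15219812778913 F [-1.3209  0.1008  0.4274] t 19.7667
pos [0.5552 0.0188 0.1423] Ftool [ 0.3395 -0.4164 -1.2841] |F| 1.3919955839362412 t 19.7667 binpos [-0.1713 -0.016 ]
```

View pics/s10.png

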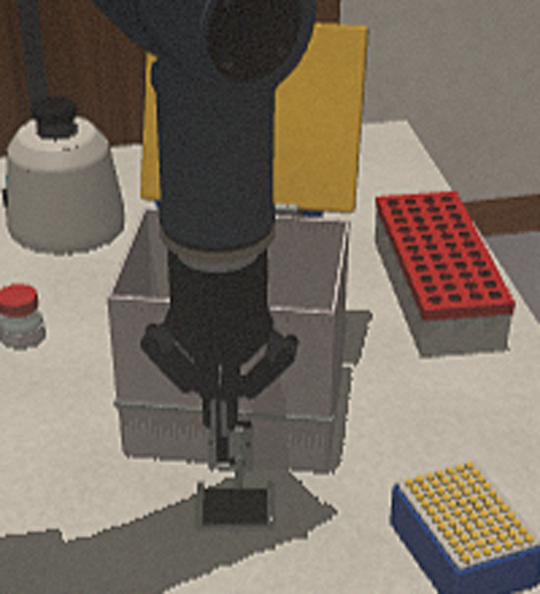

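The tread's at (236,507) in the crop, with the fingers above its left half. I'll shift 3 mm right and descend.

Request:
{"op": "move_arm", "data": {"translation": [[0, 0.02, 0.003], [0, 0.045, 0.003], [0, 0.065, 0.003], [0, 0.074, 0.003], [0, 0.077, 0.003], [0, 0.077, 0.003]], "rot": [[0, 0, 0], [0, 0, 0], [0, 0, 0], [0, 0, 0], [0, 0, 0], [0, 0, 0]], "gripper": [0, 0, 0, 0, 0, 0]}}

```text
clock: 20.32
tcp_pos: [0.5615, 0.0186, 0.0705]
ee_rot: [-1.571, 0.0, -1.905]
wrist_force: [-0.9, -0.2, 0.1]
finger_gap: 0.002
```

```bash
python3 -c "
from h import *
st()"
```

```text
pos [0.5615 0.0186 0.0705] Ftool [ 0.4438 -0.0621 -0.797 ] |F| 0.9143078537248772 t 20.3167 binpos [-0.1695 -0.022 ]
```

Request:
{"op": "move_arm", "data": {"translation": [[0, 0.002, 0], [0, 0.004, 0], [0, 0.006, 0], [0, 0.008, 0], [0, 0.01, 0], [0, 0.012, 0], [0, 0.0135, 0], [0, 0.015, 0]], "rot": [[0, 0, 0], [0, 0, 0], [0, 0, 0], [0, 0, 0], [0, 0, 0], [0, 0, 0], [0, 0, 0], [0, 0, 0]], "gripper": [0, 0, 0, 0, 0, 0, 0, 0]}}

```text
clock: 20.98
tcp_pos: [0.5611, 0.0184, 0.0547]
ee_rot: [-1.571, -0.0, -1.905]
wrist_force: [0.5, 0.4, 0.7]
finger_gap: -0.002
```

```bash
python3 -c "
from h import *
st()"
```

```text
pos [0.5611 0.0184 0.0547] Ftool [-0.5572 -0.6982  0.3073] |F| 0.9446915693178739 t 20.9833 binpos [-0.1698 -0.0217]
```

Request:
{"op": "move_arm", "data": {"translation": [[0, 0.001, 0], [0, 0.002, 0], [0, 0.003, 0], [0, 0.004, 0], [0, 0.005, 0], [0, 0.006, 0], [0, 0.007, 0]], "rot": [[0, 0, 0], [0, 0, 0], [0, 0, 0], [0, 0, 0], [0, 0, 0], [0, 0, 0], [0, 0, 0]], "gripper": [0, 0, 0, 0, 0, 0, 0]}}

```text
clock: 21.57
tcp_pos: [0.5608, 0.0185, 0.0481]
ee_rot: [-1.571, -0.0, -1.905]
wrist_force: [-2.4, 0.9, 5.6]
finger_gap: 0.001
```

```bash
python3 -c "
from h import *
st()"
```

```text
pos [0.5608 0.0185 0.0481] Ftool [-0.0282 -5.5637 -2.5757] |F| 6.1310182227999075 t 21.5667 binpos [-0.1697 -0.0214]
```

Request:
{"op": "move_arm", "data": {"translation": [[0, 0.001, 0], [0, 0.002, 0], [0, 0.003, 0]], "rot": [[0, 0, 0], [0, 0, 0], [0, 0, 0]], "gripper": [0, 0, 0]}}

```text
clock: 21.82
tcp_pos: [0.5609, 0.0185, 0.0451]
ee_rot: [-1.571, -0.0, -1.905]
wrist_force: [-2.5, 0.1, 6.0]
finger_gap: -0.001
```

Request:
{"op": "move_arm", "data": {"translation": [[0, 0.0005, 0], [0, 0.001, 0]], "rot": [[0, 0, 0], [0, 0, 0]], "gripper": [0, 0]}}

```text
clock: 21.98
tcp_pos: [0.561, 0.0185, 0.0444]
ee_rot: [-1.571, -0.0, -1.905]
wrist_force: [-3.9, -0.5, 10.9]
finger_gap: 0.001
```

```bash
python3 -c "
from h import *
st()"
```

```text
pos [0.561  0.0185 0.0444] Ftool [  1.7734 -10.92    -3.5352] |F| 11.614165719992144 t 21.9833 binpos [-0.1697 -0.0215]
```

Request:
{"op": "move_arm", "data": {"translation": [[0, -0.0004, -0.001], [0, -0.0006, -0.003], [0, -0.0006, -0.005], [0, -0.0006, -0.007], [0, -0.0006, -0.009], [0, -0.0006, -0.011], [0, -0.0006, -0.013], [0, -0.0006, -0.015], [0, -0.0006, -0.017], [0, -0.0006, -0.019]], "rot": [[0, 0, 0], [0, 0, 0], [0, 0, 0], [0, 0, 0], [0, 0, 0], [0, 0, 0], [0, 0, 0], [0, 0, 0], [0, 0, 0], [0, 0, 0]], "gripper": [0, 0, 0, 0, 0, 0, 0, 0, 0, 0]}}

```text
clock: 22.82
tcp_pos: [0.5434, 0.0239, 0.0449]
ee_rot: [-1.57, -0.001, -1.906]
wrist_force: [-1.2, -2.9, 6.0]
finger_gap: 0.002
```

```bash
python3 -c "
from h import *
st()"
```

```text
pos [0.5434 0.0239 0.0449] Ftool [ 3.1608 -5.9801 -0.1283] |F| 6.765273084942202 t 22.8167 binpos [-0.1704 -0.0031]
```

Request:
{"op": "move_arm", "data": {"translation": [[0, 0, -0.0015], [0, 0, -0.003], [0, 0, -0.0045], [0, 0, -0.006]], "rot": [[0, 0, 0], [0, 0, 0], [0, 0, 0], [0, 0, 0]], "gripper": [0, 0, 0, 0]}}

```text
clock: 23.15
tcp_pos: [0.5378, 0.0258, 0.0449]
ee_rot: [-1.57, -0.001, -1.906]
wrist_force: [0.3, -2.3, 5.3]
finger_gap: -0.001
```

```bash
python3 -c "
from h import *
st()
c=cam('side');a=c['img'][80:300,230:430,::-1]
cv2.imwrite('pics/s11.png',cv2.resize(a,None,fx=2.7,fy=2.7,interpolation=cv2.INTER_CUBIC))"
```

```text
pos [0.5378 0.0258 0.0449] Ftool [ 2.0329 -5.3288  1.0372] |F| 5.796975117300001 t 23.15 binpos [-0.1703  0.0027]
```

View pics/s11.png

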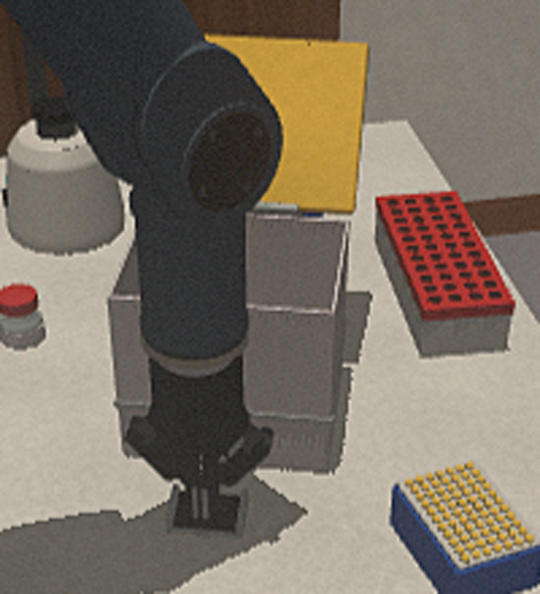

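The tread centre's at column 209 in the crop, within about 1 mm of where it was when first pressed. I'll nudge left a little, then ease up and check the force.

Request:
{"op": "move_arm", "data": {"translation": [[0, 0, -0.001], [0, 0, -0.002], [0, -0.001, -0.002], [0, -0.002, -0.002], [0, -0.003, -0.002], [0, -0.004, -0.002], [0, -0.005, -0.002]], "rot": [[0, 0, 0], [0, 0, 0], [0, 0, 0], [0, 0, 0], [0, 0, 0], [0, 0, 0], [0, 0, 0]], "gripper": [0, 0, 0, 0, 0, 0, 0]}}

```text
clock: 23.78
tcp_pos: [0.5359, 0.0271, 0.0497]
ee_rot: [-1.57, 0.0, -1.906]
wrist_force: [1.8, -4.1, 3.3]
finger_gap: -0.002
```

```bash
python3 -c "
from h import *
st()"
```

```text
pos [0.5359 0.0271 0.0497] Ftool [ 3.2552 -3.2886  2.9915] |F| 5.510042844027372 t 23.7833 binpos [-0.1698  0.005 ]
```

Request:
{"op": "move_arm", "data": {"translation": [[0.001, -0.001, 0], [0.001, -0.002, 0], [0.001, -0.003, 0], [0.001, -0.004, 0], [0.001, -0.005, 0], [0.001, -0.006, 0]], "rot": [[0, 0, 0], [0, 0, 0], [0, 0, 0], [0, 0, 0], [0, 0, 0], [0, 0, 0]], "gripper": [0, 0, 0, 0, 0, 0]}}

```text
clock: 24.28
tcp_pos: [0.5354, 0.0268, 0.0557]
ee_rot: [-1.571, 0.001, -1.905]
wrist_force: [3.2, 0.4, 3.9]
finger_gap: 0.003
```

```bash
python3 -c "
from h import *
st()"
```

```text
pos [0.5354 0.0268 0.0557] Ftool [-1.394  -3.8742  2.8705] |F| 5.019191243414577 t 24.2833 binpos [-0.1702  0.0053]
```

Request:
{"op": "move_arm", "data": {"translation": [[0, -0.0015, 0.0005], [0, -0.003, 0.001], [0, -0.0045, 0.001], [0, -0.006, 0.001], [0, -0.0075, 0.001], [-0.0005, -0.009, 0.001], [-0.0005, -0.0105, 0.001], [-0.0005, -0.012, 0.001], [-0.001, -0.0135, 0.001], [-0.001, -0.015, 0.001]], "rot": [[0, 0, 0], [0, 0, 0], [0, 0, 0], [0, 0, 0], [0, 0, 0], [0, 0, 0], [0, 0, 0], [0, 0, 0], [0, 0, 0], [0, 0, 0]], "gripper": [0, 0, 0, 0, 0, 0, 0, 0, 0, 0]}}

```text
clock: 25.12
tcp_pos: [0.5363, 0.0268, 0.0706]
ee_rot: [-1.571, -0.0, -1.905]
wrist_force: [0.1, 2.8, 4.8]
finger_gap: -0.002
```

```bash
python3 -c "
from h import *
st()"
```

```text
pos [0.5363 0.0268 0.0706] Ftool [-2.6524 -4.7517 -0.8148] |F| 5.50248638134374 t 25.1167 binpos [-0.1699  0.0045]
```

Request:
{"op": "move_arm", "data": {"translation": [[-0.0003, -0.0015, 0], [-0.0006, -0.003, 0], [-0.0009, -0.0045, 0], [-0.0012, -0.006, 0], [-0.0015, -0.0075, 0], [-0.0018, -0.009, 0], [-0.0021, -0.0105, 0], [-0.0024, -0.012, 0], [-0.0027, -0.0135, 0], [-0.003, -0.015, 0]], "rot": [[0, 0, 0], [0, 0, 0], [0, 0, 0], [0, 0, 0], [0, 0, 0], [0, 0, 0], [0, 0, 0], [0, 0, 0], [0, 0, 0], [0, 0, 0]], "gripper": [0, 0, 0, 0, 0, 0, 0, 0, 0, 0]}}

```text
clock: 25.95
tcp_pos: [0.537, 0.0288, 0.0856]
ee_rot: [-1.571, -0.002, -1.906]
wrist_force: [-1.7, -1.3, 7.4]
finger_gap: -0.0
```

Request:
{"op": "move_arm", "data": {"translation": [[-0.0003, -0.0013, 0], [-0.0006, -0.0026, 0], [-0.0009, -0.0039, 0], [-0.0012, -0.0052, 0], [-0.0015, -0.0065, 0], [-0.0018, -0.0078, 0], [-0.002, -0.009, 0], [-0.002, -0.01, 0]], "rot": [[0, 0, 0], [0, 0, 0], [0, 0, 0], [0, 0, 0], [0, 0, 0], [0, 0, 0], [0, 0, 0], [0, 0, 0]], "gripper": [0, 0, 0, 0, 0, 0, 0, 0]}}

```text
clock: 26.62
tcp_pos: [0.5376, 0.0305, 0.0956]
ee_rot: [-1.572, -0.002, -1.906]
wrist_force: [-1.9, -0.9, 4.9]
finger_gap: 0.002
```

```bash
python3 -c "
from h import *
st()"
```

```text
pos [0.5376 0.0305 0.0956] Ftool [ 1.5108 -4.8887 -1.5066] |F| 5.334005493676284 t 26.6167 binpos [-0.166   0.0045]
```

Last few mm, slowly, until the force vanishes.

Request:
{"op": "move_arm", "data": {"translation": [[0, -0.0008, 0], [0, -0.0016, 0], [0, -0.0024, 0], [0, -0.0032, 0], [0, -0.004, 0], [0, -0.0048, 0]], "rot": [[0, 0, 0], [0, 0, 0], [0, 0, 0], [0, 0, 0], [0, 0, 0], [0, 0, 0]], "gripper": [0, 0, 0, 0, 0, 0]}}

```text
clock: 27.12
tcp_pos: [0.5378, 0.0313, 0.1003]
ee_rot: [-1.571, -0.001, -1.906]
wrist_force: [0.3, 1.5, 3.6]
finger_gap: 0.001
```

Request:
{"op": "move_arm", "data": {"translation": [[0, -0.0008, 0], [0, -0.0016, 0], [0, -0.0024, 0], [0, -0.0032, 0], [0, -0.004, 0]], "rot": [[0, 0, 0], [0, 0, 0], [0, 0, 0], [0, 0, 0], [0, 0, 0]], "gripper": [0, 0, 0, 0, 0]}}

```text
clock: 27.53
tcp_pos: [0.538, 0.0315, 0.1042]
ee_rot: [-1.571, -0.0, -1.906]
wrist_force: [-0.4, -0.2, 0.4]
finger_gap: -0.001
```

```bash
python3 -c "
from h import *
st()"
```

```text
pos [0.538  0.0315 0.1042] Ftool [ 0.3385 -0.4331 -0.3189] |F| 0.6355021029880829 t 27.5333 binpos [-0.165   0.0045]
```

Free. I'll retract up and away from the bin (tool +x, up), then check.

Request:
{"op": "move_arm", "data": {"translation": [[0, -0.005, 0], [0, -0.02, 0], [0.005, -0.045, 0], [0.03, -0.075, 0], [0.065, -0.105, 0], [0.1, -0.13, 0], [0.135, -0.15, 0], [0.165, -0.15, 0], [0.18, -0.15, 0], [0.18, -0.15, 0]], "rot": [[0, 0, 0], [0, 0, 0], [0, 0, 0], [0, 0, 0], [0, 0, 0], [0, 0, 0], [0, 0, 0], [0, 0, 0], [0, 0, 0], [0, 0, 0]], "gripper": [0, 0, 0, 0, 0, 0, 0, 0, 0, 0]}}

```text
clock: 28.37
tcp_pos: [0.4775, -0.1428, 0.255]
ee_rot: [-1.57, -0.002, -1.912]
wrist_force: [0.1, -0.0, -0.3]
finger_gap: 0.004
```

```bash
python3 -c "
from h import *
st()
c=cam('side');t=cam('top')
a=c['img'][130:480,200:480,::-1];b=t['img'][130:480,130:500,::-1]
cv2.imwrite('pics/end.png',cv2.resize(np.hstack([a,b]),None,fx=1.2,fy=1.2,interpolation=cv2.INTER_CUBIC))
H=cv2.cvtColor(t['img'],cv2.COLOR_RGB2HSV);m=cv2.inRange(H,(18,120,80),(35,255,255));k=max(cv2.findContours(m,0,2)[0],key=cv2.contourArea);print(cv2.boxPoints(cv2.minAreaRect(k)).tolist())"
```

```text
pos [ 0.4775 -0.1428  0.255 ] Ftool [0.0215 0.2579 0.0716] |F| 0.2685506427500068 t 28.3667 binpos [-0.3493  0.0048]
[[175.20001220703125, 260.3999938964844], [203.20001220703125, 176.39999389648438], [274.3000183105469, 200.0999755859375], [246.30001831054688, 284.0999755859375]]
```

The picture limit is reached. The lid outline matches its shut outline from the start. I'll do a quick numeric check, then hand in.

```bash
python3 -c "
from h import *
cam('side')
for n in ['pedal_tread','tube_green','tube_white','tube_blue','reagent','beaker','sample_pot','tip_box']: print(n,[(np.round(d['uv'],1).tolist(),round(d['p'],2)) for d in r.search_frame('side',n)[:2]])
st();print(r.sign_off())"
```

```text
pedal_tread [([302.8, 252.0], 0.98)]
tube_green []
tube_white [([341.1, 369.9], 0.75)]
tube_blue [([326.9, 405.9], 0.58), ([400.5, 281.1], 0.46)]
reagent [([421.7, 410.2], 0.98), ([305.3, 252.3], 0.47)]
beaker [([428.4, 332.4], 0.65)]
sample_pot [([237.2, 195.1], 0.69), ([328.3, 175.2], 0.3)]
tip_box [([403.3, 280.9], 0.97), ([340.3, 369.9], 0.34)]
pos [ 0.4792 -0.1379  0.2542] Ftool [ 1.108  -0.2568  0.106 ] |F| 1.1423045711829285 t 28.9167 binpos [-0.3441  0.0048]
the job is handed in; nothing more can be done
None
```

The green-capped tube went into the bin, and the lid is shut again. I handed the job in at 28.9 s.

- **Opening:** I pressed the pedal slowly to its stop; the vertical force jumped from about 6 N to 11.5 N. I then slid the pedal right to the slot's end and let it up into the notch, where the lid stood open by itself. The highest force I read on the pedal was 16 N, during the slide. Force came only at the end of each move.
- **Tube:** I gripped it by the cap, lowered it into the mouth and released it there. I never saw it lying in the bin. I only know that it hung over the mouth before release and that the detector no longer finds it in the side picture.
- **Closing:** I pressed to the stop again, slid the pedal left and eased it up at 18 mm/s or less. That works out at about 0.8 rad/s at the lid, from commanded speed. The contact force went to zero when the pedal was fully up.

**Last checks:**
- The lid's outline in the top camera matches the starting one to within 0.5 px.
- The tread is back within about 4 px of its first detection.
- The white and blue tubes, bottle, beaker, pot and tip box are within about 5 px of where they were. I did not re-check the marker.
- The arm was clear, with about 1 N at the wrist, which is within its noise.
- My final picture could not be viewed because the 12-picture limit was reached, so these checks are numeric only.

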